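# Hang a graduated gauge on a buffered hook, scale outward

## Robot

A 6-joint arm with a two-finger parallel gripper is mounted at the origin on a cart in front of the work surface, level with it; the furniture and walls round the work are solid. World frame = base frame: x ahead of the robot, y to its left, z up, the work surface at z = 0. Lengths are in m, angles in degrees, forces in N, time in s.
With the tool pointing down it reaches from about 0.375 to 0.825 m from the base axis. Payload 5.5 kg.
Tool frame: the origin (TCP) lies between the finger pads; the fingertips stand 19 mm ahead of it and the grasp point (between the pads) is the TCP; z points along the fingers, y is the line along which they close (so a half turn about z gives the same grasp; the last joint's range is limited). The gripper opens to 85 mm and grips with 20 to 120 N. Pads are 22 mm wide; open, the fingers measure 114 mm over their backs; the gripper's body (76 mm by 85 mm) begins 54 mm behind the grasp point. The pads swing forward as they close: fully open they stand 13 mm farther back than shut.
Start: joints at [-75, 17.962, -2.699, 69.339, 0, 90], TCP at [0.155, -0.58, 0.25] pointing down, gripper open.
Joint ranges: [-152.73, 152.73], [-39.44, 99.34], [-58.76, 71.6], [-118.89, 123.64], [-81.53, 83.1], [-180, 180]. Speed limits (degrees/s): [136.94, 136.94, 172.46, 180, 180, 180].

## Interface

Orientations are given as a 3x3 rotation matrix whose columns are the frame's x, y, z axes.
In Python, from bench import arm gives the robot as it stands. The module is installed in compiled form; this text tells all that it offers.
- The arm moves only by the tool send_rows, never from a script. Its arguments are lists of equal length, an entry for each row: "translation": the shift along the tool's x, y, z normalised to -1 to 1, where 1 is 1 m, a list of three; "twist": the turn, a rotation vector about the tool's x, y, z normalised to -1 to 1, where 1 is 30 degrees, a list of three. In form: {"translation": [[tx, ty, tz], ...], "twist": [[ax, ay, az], ...]}. A call has 1 to 8 rows; each row is the pose to reach, as a shift and turn from the pose commanded when the call began, along the tool's axes at that moment; what a row does not reach only later rows make up. A row lasts 1/12 s, in which the tool goes at most 41.7 mm and 7.16 degrees, less where a joint would pass 70% of its speed; a pose out of reach is approached as far as the arm can. A call with a number of a shift or a turn outside -1 to 1 is refused whole. A call with a gripper value outside its range is refused whole. "grip" is the gripper command: -1 is shut, 1 is fully open, values between are in proportion, set as the call begins (left out, the last holds). The fingers move at their own pace and stop on an object; "force" is the grip in N (left out, the last holds). Time passes only in rows, so rows that repeat a pose let the fingers close. It gives the time, the measured TCP pose, the force, the opening and the grip force at its end, in the units of the state.
- arm.read_state(): the state, without advancing time (a new reading comes with each control period).
- arm.grab_frame(name): name is "scene" or "top" or "wrist"; returns a dict with "pixels" (480x640x3 uint8, blue, green, red), "range_z" (480x640 float32, m along the optical axis (not along the pixel's ray), 0 where there is no reading), "camera_matrix" (3x3 intrinsics, pixels), "T" (4x4, takes a point from camera to world coordinates). Camera axes: x right, y down, z forward; pixel columns grow to the right and rows downward; lengths in m; the calibration is good to about 2 mm. The wrist camera is an equidistant fisheye: a pixel r from the principal point sees the ray r / f radians off the axis. A picture is of the moment at which its call begins.
- arm.sign_off(): hands the job in; it is judged then, once.
Trained networks look in the newest picture that a camera, given by its name, has taken for a name from the list of things; names that differ only in an ending like _2 or _b are one class to them, and where a whole thing is asked for, a point or a joint stands for the part that bears it (a point fixed in the world has none). Each returns a list of dicts, best first, with "conf" (0 to 1); they miss things now and then, are a little off and sometimes report something else, mostly with a low value. They report only what shows in the picture. A call takes as long as a camera call. They do not tell look-alikes from the thing itself.
- arm.regions_of(thing, camera): "region" (480x640 bool, what is visible of it) and "extent" ([left, top, width, height] in pixels, round what is visible of it).
The state is a dict: "time_s": time; "q": joint angles; "qvel": joint speeds; "joint_torque": joint torques, N m; "position": TCP position; "eef_rot": TCP orientation; "ft_force": force on the tool from outside, world axes, zero at the start; "ft_torque": the same for the moment, N m; "grip_width": opening from 0.0 (shut) to 1.0 (fully open); "grasp_force": force on a finger pad.
Only numpy, scipy, OpenCV 4.12 (cv2) and the standard library are available. Lean on these libraries where they do the work, as an engineer would, in place of code of your own. Each camera call takes 0.05 s, during which the arm holds its last target. There are 200 camera calls.

## Task

Take the graduated gauge plate out of the slotted rack and hang it by its hole on the hook of the stand, with the graduated face pointing outward, away from the post. Slide it back along the hook until it meets the sprung buffer, whose place you must find by feel, press it firmly but gently home against the buffer for a moment without bottoming the spring, and leave it hanging plumb and at rest against the buffer. Do not disturb the loose things standing round the work.

Things in the scene. Friction and masses are not known exactly. Their poses are not given: they have to be found in the camera images.
- gauge: Loose flat aluminium gauge, 0.2 to 0.42 kg, upright in the rack. Plate 70 mm wide (y), 100 high (z), 8 thick (x); on its top middle a tab 26 mm wide, 50 high, 8 thick: grip there, across the thickness, near its top. Origin: middle of the lower edge. The -x face bears black graduations, the +x face is bare. Hung rightly, its x axis points as hook_tip's x
- rack: Fixed grey block 60 mm (x) by 100 mm (y) by 36 mm high with an open slot 11 mm by 73 mm along its y; the slot's floor is 10 mm above the table, so lift the gauge 26 mm to clear it. Origin: centre of the underside. It may be turned widely, so the graduated face may look toward or away from the robot
- stand: Fixed dark steel hook stand: foot 130 mm (x) by 90 (y) by 12, post 18 by 24 mm at its +x side (front face at x = 37 mm, top 6 mm above the prong's axis), and from the post a level round prong, 8 mm diameter, 160 mm above the table, pointing along the stand's -x, roughly to the robot. Origin: centre of the underside
- hook_tip (a point): Point on the prong's axis where its end turns up; x runs back along the prong to the post 100 mm away, z up. Over the turned-up end metal stands from 4 mm below to 13 mm above the axis, out to 10 mm in front of this point; behind it the prong is straight. The gauge hangs with its hole's top on the prong: hole centre 7 mm below the axis
- root_block: Boss at the prong's root, origin on its axis at the post; carries the buffer, a black rubber disc 40 mm across, 4 thick, round the prong. The disc's front stands 28 to 66 mm behind hook_tip, NOT measured: find it by feel. It yields 10 mm against a damped spring (1.5 N per mm plus 0.06 N per mm/s), then is solid. Home is over 4 N held 0.3 s; never over 13 N
- oil_can: Bystander, loose: red oil can 56 mm diameter, 137 mm high; origin under its centre
- bottle_1: Bystander, loose: small brown dropper bottle 34 mm diameter, 102 mm high; origin under its centre
- bearing: Bystander, loose: ball bearing lying flat, 52 mm diameter, 15 mm high; origin under its centre
- gear: Bystander, loose: dark gear lying flat, 60 mm diameter, 21 mm high; origin under its centre
- gauge_hole (a point): Centre of the gauge's round through hole, 22 mm diameter, axis along the gauge's x, 80 mm above its origin, 70 mm below the top of the tab; axes as the gauge's
- box_pile_base: Fixed pile of clear organiser boxes, about 150 mm high, 210 mm (world x) by 160 mm (world y), standing before the hook stand and beside the rack, in the direct way between them: carry the gauge over it. Origin: about the centre of its underside (as built x = 0.38, y = -0.10; it never moves)
There are look-alikes about, which are no part of the job. There is more than one size of the gauge; the one meant has the size given above.

How it is judged:
By the outcome, as a careful person would: the job done as asked, in the order asked, and still so for the second after the job is handed in, with the robot touching nothing.
It also fails if it takes over 62 s, if anything falls off the work surface, if the arm or the gripper's body presses on something with over 40 N, if the wrist force passes 120 N, or if a joint passes its speed limit or range.

## Working session

There is one attempt and no reset: what is moved stays moved. The work goes in short steps, Python scripts to look and compute and a tool call to move; the robot and the scene stay as the last step left them, time stands still between calls to the robot, and variables do not carry over. Pictures are saved under pics/ and viewed, at most 10 in all, crops included, and the job is handed in when it is done.

Besides the shell and the picture viewer there is one more tool, called as name(argument=value, ...) on one line, values as JSON. send_rows: Moves the arm, as the interface text tells. Its arguments: {"type":"object","properties":{"translation":{"type":"array"},"twist":{"type":"array"},"grip":{"type":"number"},"force":{"type":"number"}},"required":["translation","twist"]}

```bash
mkdir -p pics
cat > h.py <<'E'
import numpy as np, cv2
from bench import arm
def pts(f):
    z=f["range_z"]; K=f["camera_matrix"]; v,u=np.mgrid[:480,:640]
    P=np.stack([(u-K[0,2])/K[0,0]*z,(v-K[1,2])/K[1,1]*z,z],-1)
    return P@f["T"][:3,:3].T+f["T"][:3,3]
E
python3 - <<'E'
from h import *
s=arm.read_state(); print(s["time_s"],s["position"],s["eef_rot"],s["ft_force"])
ims=[]
for c in ["scene","top"]:
    f=arm.grab_frame(c); np.savez(c+".npz",**f); W=pts(f); im=f["pixels"].copy()
    print(c,f["T"][:3,3].round(3))
    for n in ["gauge","rack","stand","oil_can","bottle_1","bearing","gear","root_block","box_pile_base"]:
        for r in arm.regions_of(n,c)[:4]:
            if r["conf"]<.3: continue
            m=r["region"]&(f["range_z"]>0); p=W[m]
            print(n,round(r["conf"],2),r["extent"],np.percentile(p,[3,50,97],axis=0).round(3).tolist() if len(p) else 0)
            l,t,w,h=map(int,r["extent"]); cv2.rectangle(im,(l,t),(l+w,t+h),(0,255,0),1); cv2.putText(im,n,(l,t-2),0,.4,(0,0,255),1)
    cv2.imwrite(f"pics/{c}0.png",im)
E
```

```text
0.0 [ 0.15514995 -0.5790308   0.24943807] [[ 9.65935077e-01  2.58784149e-01 -4.37726496e-04]
 [ 2.58784519e-01 -9.65933691e-01  1.63600612e-03]
 [ 5.57681087e-07 -1.69355254e-03 -9.99998566e-01]] [ 1.2586344   0.42500354 -0.06570748]
scene [0.086 0.71  0.68 ]
gauge 0.95 [251.5, 284.0, 20.2, 51.1] [[0.551, 0.067, 0.0], [0.554, 0.12, 0.044], [0.598, 0.141, 0.101]]
gauge 0.7 [293.7, 286.7, 40.1, 68.3] [[0.41, 0.116, 0.037], [0.432, 0.142, 0.085], [0.454, 0.165, 0.159]]
rack 0.55 [281.9, 336.9, 62.4, 46.0] [[0.386, 0.107, 0.004], [0.421, 0.155, 0.026], [0.471, 0.189, 0.038]]
stand 0.58 [271.5, 182.4, 66.6, 86.9] [[0.567, -0.185, 0.004], [0.643, -0.128, 0.014], [0.681, -0.092, 0.169]]
oil_can 0.58 [372.5, 189.0, 23.0, 43.8] [[0.502, -0.352, 0.008], [0.523, -0.329, 0.061], [0.548, -0.315, 0.107]]
bottle_1 0.8 [208.3, 283.9, 21.6, 55.6] [[0.604, 0.154, 0.005], [0.612, 0.167, 0.06], [0.626, 0.18, 0.099]]
bearing 0.75 [190.6, 360.7, 29.6, 26.9] [[0.542, 0.241, 0.002], [0.564, 0.266, 0.014], [0.59, 0.289, 0.017]]
gear 0.97 [188.0, 337.2, 33.8, 24.4] [[0.504, 0.189, 0.001], [0.604, 0.221, 0.013
[... 785 characters left out ...]
0.062], [0.552, -0.318, 0.104]]
bottle_1 0.69 [230.7, 181.9, 20.3, 23.3] [[0.605, 0.147, 0.004], [0.614, 0.157, 0.06], [0.63, 0.172, 0.099]]
bearing 0.75 [464.6, 225.2, 30.8, 31.5] [[0.503, -0.367, 0.011], [0.523, -0.338, 0.063], [0.55, -0.318, 0.104]]
bearing 0.68 [185.4, 205.3, 22.6, 26.5] [[0.542, 0.238, -0.0], [0.566, 0.26, 0.013], [0.589, 0.283, 0.019]]
gear 0.75 [205.3, 181.4, 29.0, 27.1] [[0.593, 0.188, 0.003], [0.617, 0.213, 0.013], [0.643, 0.239, 0.022]]
root_block 0.56 [376.3, 155.0, 27.7, 36.3] [[0.599, -0.162, 0.151], [0.613, -0.143, 0.167], [0.664, -0.13, 0.181]]
box_pile_base 0.36 [353.6, 147.1, 53.4, 80.9] [[0.566, -0.189, 0.006], [0.623, -0.138, 0.013], [0.684, -0.097, 0.17]]
```

Run:
```python
from h import *
a=cv2.imread("pics/scene0.png"); b=np.load("top.npz")["pixels"]; s=np.load("scene.npz")["pixels"]
cv2.imwrite("pics/v1.png",cv2.resize(s[150:400,160:430],(800,600)*1 if 0 else (648,600),interpolation=cv2.INTER_CUBIC))
cv2.imwrite("pics/v2.png",cv2.resize(b[120:330,160:510],(800,480),interpolation=cv2.INTER_CUBIC))
f=np.load("top.npz"); g={k:f[k] for k in f}; W=pts(g); 
f2=np.load("scene.npz"); g2={k:f2[k] for k in f2}; W2=pts(g2)
for n,X in (("top",W),("scene",W2)):
    x,y,z=X[...,0],X[...,1],X[...,2]
    # gauge tab top & plate
    m=(abs(x-.432)<.05)&(abs(y-.137)<.06)
    for lo,hi in ((.05,.105),(.115,.155),(.155,.18)):
        mm=m&(z>lo)&(z<hi); p=X[mm]
        if len(p)>4:
            c=p.mean(0); w,v=np.linalg.eigh(np.cov((p-c)[:,:2].T)); print(n,lo,len(p),c.round(4),p[:,2].max().round(4),np.sqrt(w).round(4),np.degrees(np.arctan2(v[1,1],v[0,1])).round(1))
    mm=m&(z>.03)&(z<.042); 
    r=cv2.minAreaRect(X[mm][:,:2].astype(np.float32)*1000); print("rack",r)
    mm=(abs(x-.62)<.09)&(abs(y+.14)<.08)&(z>.007)&(z<.018); r=cv2.minAreaRect(X[mm][:,:2].astype(np.float32)*1000); print("foot",r)
    mm=(abs(x-.62)<.12)&(abs(y+.14)<.04)&(z>.14)&(z<.2)
    p=X[mm]; print("prong",len(p)); print(p[np.argsort(p[:,0])][::max(1,len(p)//40)].round(3).tolist())
```

```text
top 0.05 36 [0.4205 0.1251 0.0805] 0.1046 [0.0024 0.0253] 51.3
top 0.115 20 [0.4234 0.1266 0.1339] 0.1534 [0.0025 0.0059] 50.4
top 0.155 61 [0.4329 0.137  0.159 ] 0.1659 [0.0024 0.0078] 48.9
rack ((432.69378662109375, 136.30581665039062), (99.83580017089844, 43.836673736572266), 47.67893600463867)
foot ((619.080322265625, -137.5177001953125), (151.074951171875, 174.32711791992188), 89.52124786376953)
prong 516
[[0.557, -0.16, 0.174], [0.564, -0.158, 0.172], [0.571, -0.154, 0.159], [0.576, -0.159, 0.163], [0.582, -0.155, 0.163], [0.588, -0.149, 0.163], [0.593, -0.153, 0.164], [0.598, -0.151, 0.163], [0.6, -0.137, 0.169], [0.6, -0.142, 0.153], [0.601, -0.141, 0.143], [0.602, -0.143, 0.183], [0.603, -0.148, 0.173], [0.604, -0.156, 0.156], [0.605, -0.157, 0.166], [0.606, -0.155, 0.182], [0.607, -0.154, 0.173], [0.611, -0.145, 0.165], [0.614, -0.147, 0.168], [0.618, -0.141, 0.163], [0.62, -0.143, 0.162], [0.623, -0.137, 0.166], [0.625, -0.146, 0.171], [0.627, -0.151, 0.165], [0.631, -0.151, 0.161], [0.637, -0.143, 0.165], [0.643, -0.138, 0.16], [0.649, -0.136, 0.16], [0.654, -0.134, 0.156
[... 1079 characters left out ...]
0.14, 0.179], [0.603, -0.157, 0.174], [0.605, -0.148, 0.18], [0.609, -0.138, 0.164], [0.614, -0.142, 0.168], [0.617, -0.144, 0.154], [0.62, -0.137, 0.164], [0.622, -0.14, 0.171], [0.625, -0.135, 0.161], [0.626, -0.135, 0.163], [0.63, -0.136, 0.166], [0.637, -0.139, 0.16], [0.643, -0.136, 0.165], [0.649, -0.135, 0.163], [0.657, -0.127, 0.165], [0.658, -0.135, 0.158], [0.66, -0.135, 0.151], [0.661, -0.141, 0.152], [0.662, -0.119, 0.145], [0.663, -0.125, 0.159], [0.665, -0.135, 0.147], [0.666, -0.132, 0.145], [0.668, -0.143, 0.143], [0.669, -0.121, 0.142], [0.67, -0.128, 0.167], [0.672, -0.137, 0.168], [0.674, -0.121, 0.145], [0.676, -0.12, 0.164], [0.677, -0.121, 0.142], [0.678, -0.12, 0.159]]
```

View pics/v1.png

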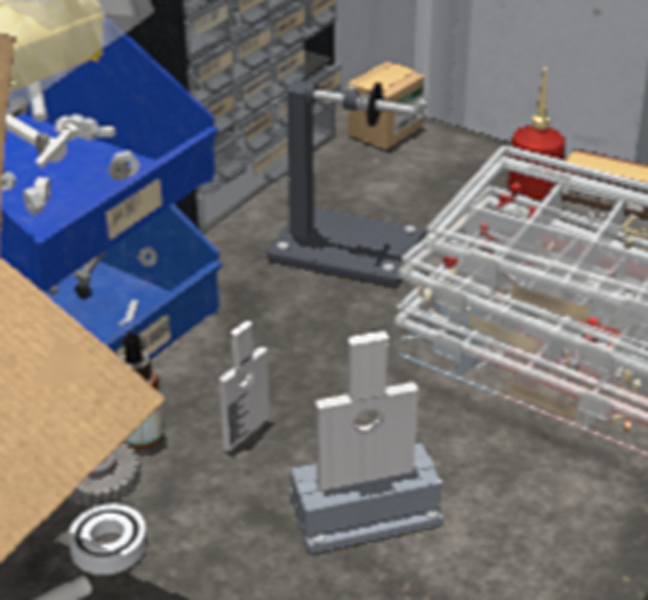

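View pics/v2.png

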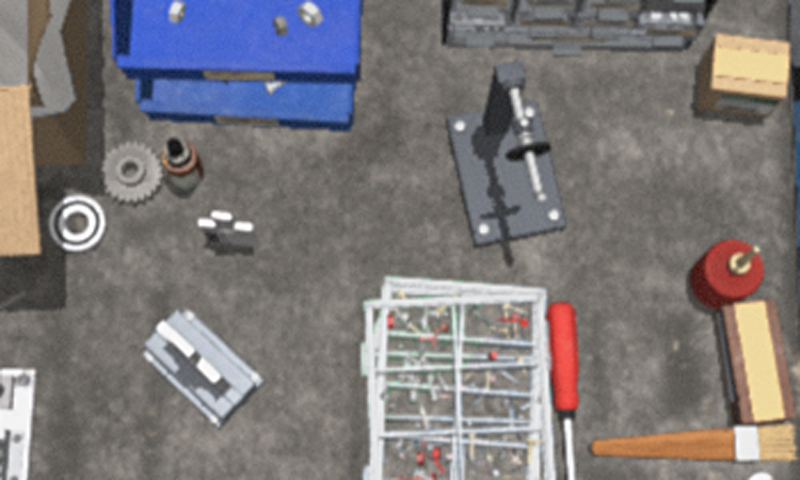

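The scene view shows the full-size gauge in the rack with its bare face toward the camera (crop ~368,415). The smaller look-alike stands free at ~(243,400) with graduations visible. The stand is at ~(350,180), with its disc at ~(375,103) and its tip at ~(425,105). The top view agrees: rack ~(205,365), prong from (515,80) to (540,195), boxes ~(455,385). So the gauge's x axis has a yaw of about 137°, and it has to go to about 13°.

```bash
cat >> h.py <<'E'
from scipy.spatial.transform import Rotation as Ro
def Rdown(yaw):  # tool x at yaw, z down
    a=np.radians(yaw); return np.array([[np.cos(a),np.sin(a),0],[np.sin(a),-np.cos(a),0],[0,0,-1.]])
def rel(p0,R0,p1,R1):
    return (R0.T@(np.array(p1)-p0)).round(4).tolist(), (np.degrees(Ro.from_matrix(R0.T@R1).as_rotvec())/30).round(3).tolist()
E
python3 - <<'E'
from h import *
s=arm.read_state(); p=s["position"]; R=s["eef_rot"]
W=np.array([[.155,-.58,.25],[.40,-.35,.27],[.5,-.1,.27],[.433,.138,.25]])
d=np.r_[0,np.cumsum(np.linalg.norm(np.diff(W,axis=0),axis=1))]; y=15.
for k in range(1,9):
    q=np.array([np.interp(d[-1]*k/8,d,W[:,i]) for i in range(3)]); y+=212.3/8
    print(q.round(3),rel(p,R,q,Rdown(y))); p,R=q,Rdown(y)
f=np.load("top.npz"); X=pts(f).reshape(-1,3); m=(X[:,2]>.1)&(X[:,0]<.56)&(X[:,0]>.2)&(X[:,1]>-.25)&(X[:,1]<.05); print(np.percentile(X[m],[0,1,99,100],axis=0).round(3))
f=np.load("scene.npz"); X=pts(f).reshape(-1,3); m=(X[:,2]>.06)&(X[:,0]<.54)&(X[:,0]>.2)&(X[:,1]>-.25)&(X[:,1]<.05); print(np.percentile(X[m],[0,1,99,100],axis=0).round(3))
E
```

```text
[ 0.233 -0.507  0.256] ([0.0935, -0.05, -0.006], [0.0, 0.0, -0.885])
[ 0.31  -0.434  0.263] ([0.1065, -0.0031, -0.0063], [0.0, 0.0, -0.885])
[ 0.388 -0.361  0.269] ([0.0967, 0.0448, -0.0063], [0.0, 0.0, -0.885])
[ 0.434 -0.266  0.27 ] ([0.0911, 0.053, -0.001], [0.0, 0.0, -0.885])
[ 0.473 -0.167  0.27 ] ([0.0643, 0.0852, 0.0], [0.0, 0.0, -0.885])
[ 0.491 -0.067  0.267] ([0.0388, 0.094, 0.0028], [0.0, 0.0, -0.885])
[0.462 0.036 0.259] ([0.039, 0.099, 0.0086], [0.0, 0.0, -0.885])
[0.433 0.138 0.25 ] ([-0.0093, 0.106, 0.0086], [0.0, 0.0, -0.885])
[[ 0.2   -0.18   0.1  ]
 [ 0.2   -0.172  0.101]
 [ 0.498 -0.019  1.314]
 [ 0.56  -0.012  1.314]]
[[ 0.2   -0.177  0.06 ]
 [ 0.202 -0.171  0.062]
 [ 0.5   -0.012  0.554]
 [ 0.508 -0.007  0.586]]
```

send_rows(translation=[[0.0935,-0.05,-0.006],[0.0935,-0.05,-0.006],[0.0935,-0.05,-0.006],[0.0935,-0.05,-0.006]], twist=[[0,0,-0.885],[0,0,-0.885],[0,0,-0.885],[0,0,-0.885]], grip=1)

```text
time_s: 1.33
position: [0.2355, -0.5043, 0.2569]
eef_rot: [[0.742, 0.671, 0.002], [0.671, -0.742, 0.001], [0.002, 0.0, -1.0]]
ft_force: [-0.1, -0.4, 0.7]
grip_width: 0.999
grasp_force: 0.0
```

send_rows(translation=[[0.1065,-0.003,-0.006],[0.1065,-0.003,-0.006],[0.1065,-0.003,-0.006],[0.1065,-0.003,-0.006]], twist=[[0,0,-0.885],[0,0,-0.885],[0,0,-0.885],[0,0,-0.885]])

```text
time_s: 1.67
position: [0.3133, -0.4313, 0.2629]
eef_rot: [[0.363, 0.932, 0.002], [0.932, -0.363, 0.001], [0.001, 0.001, -1.0]]
ft_force: [-0.0, -0.6, 0.4]
grip_width: 1.002
grasp_force: 0.0
```

send_rows(translation=[[0.0967,0.0448,-0.006],[0.0967,0.0448,-0.006],[0.0967,0.0448,-0.006],[0.0967,0.0448,-0.006]], twist=[[0,0,-0.885],[0,0,-0.885],[0,0,-0.885],[0,0,-0.885]])

```text
time_s: 2.0
position: [0.391, -0.3584, 0.2688]
eef_rot: [[-0.092, 0.996, 0.002], [0.996, 0.092, 0.001], [0.001, 0.002, -1.0]]
ft_force: [0.2, -0.4, -0.2]
grip_width: 1.0
grasp_force: 0.0
```

send_rows(translation=[[0.0911,0.053,-0.001],[0.0911,0.053,-0.001],[0.0911,0.053,-0.001],[0.0911,0.053,-0.001]], twist=[[0,0,-0.885],[0,0,-0.885],[0,0,-0.885],[0,0,-0.885]])

```text
time_s: 2.33
position: [0.4349, -0.2626, 0.2695]
eef_rot: [[-0.527, 0.85, 0.001], [0.85, 0.527, 0.001], [0.001, 0.002, -1.0]]
ft_force: [0.1, -1.0, 0.1]
grip_width: 0.999
grasp_force: 0.0
```

send_rows(translation=[[0.0643,0.0852,0],[0.0643,0.0852,0],[0.0643,0.0852,0],[0.0643,0.0852,0]], twist=[[0,0,-0.885],[0,0,-0.885],[0,0,-0.885],[0,0,-0.885]])

```text
time_s: 2.67
position: [0.4743, -0.1633, 0.2694]
eef_rot: [[-0.851, 0.525, 0.001], [0.525, 0.851, 0.002], [0.0, 0.002, -1.0]]
ft_force: [0.4, 0.1, -0.1]
grip_width: 1.0
grasp_force: 0.0
```

send_rows(translation=[[0.0388,0.094,0.003],[0.0388,0.094,0.003],[0.0388,0.094,0.003],[0.0388,0.094,0.003]], twist=[[0,0,-0.885],[0,0,-0.885],[0,0,-0.885],[0,0,-0.885]])

```text
time_s: 3.0
position: [0.4907, -0.0633, 0.2663]
eef_rot: [[-0.996, 0.089, 0.0], [0.089, 0.996, 0.001], [-0.0, 0.001, -1.0]]
ft_force: [0.3, -1.7, 0.2]
grip_width: 1.003
grasp_force: 0.0
```

send_rows(translation=[[0.039,0.099,0.008],[0.039,0.099,0.008],[0.039,0.099,0.008],[0.039,0.099,0.008]], twist=[[0,0,-0.885],[0,0,-0.885],[0,0,-0.885],[0,0,-0.885]])

```text
time_s: 3.33
position: [0.4598, 0.0391, 0.258]
eef_rot: [[-0.931, -0.365, -0.001], [-0.365, 0.931, 0.002], [0.0, 0.002, -1.0]]
ft_force: [-0.6, -1.0, -0.6]
grip_width: 1.0
grasp_force: 0.0
```

send_rows(translation=[[-0.009,0.106,0.008],[-0.009,0.106,0.008],[-0.009,0.106,0.008],[-0.009,0.106,0.008],[-0.009,0.106,0.008],[-0.009,0.106,0.008]], twist=[[0,0,-0.885],[0,0,-0.885],[0,0,-0.885],[0,0,-0.885],[0,0,-0.885],[0,0,-0.885]])

```text
time_s: 3.83
position: [0.4321, 0.138, 0.2504]
eef_rot: [[-0.678, -0.735, 0.0], [-0.735, 0.678, -0.0], [-0.0, -0.0, -1.0]]
ft_force: [0.6, -0.6, -0.7]
grip_width: 0.997
grasp_force: 0.0
```

Run:
```python
from h import *
s=arm.read_state(); print(s["position"],s["q"],s["ft_force"])
print(rel(s["position"],s["eef_rot"],[.433,.138,.146],Rdown(227.3)))
f=arm.grab_frame("wrist"); cv2.imwrite("pics/w1.png",f["pixels"]); print(f["camera_matrix"],f["T"].round(4)); np.savez("w1.npz",**f)
```

```text
[0.43207633 0.13803663 0.25042876] [ 1.77285823e+01  2.17904427e+00 -2.17515494e+01  6.60542885e+01
 -1.64567267e-02 -2.95640562e+01] [ 0.62523371 -0.62558303 -0.7339795 ]
([-0.0006, -0.0007, 0.1044], [-0.001, 0.0, -0.0])
[[371.64829954   0.         322.68825841]
 [  0.         371.64829954 240.61161898]
 [  0.           0.           1.        ]] [[-7.344e-01  6.462e-01  2.078e-01  3.786e-01]
 [ 6.788e-01  6.994e-01  2.240e-01  7.980e-02]
 [-6.000e-04  3.055e-01 -9.522e-01  3.748e-01]
 [ 0.000e+00  0.000e+00  0.000e+00  1.000e+00]]
```

View pics/w1.png

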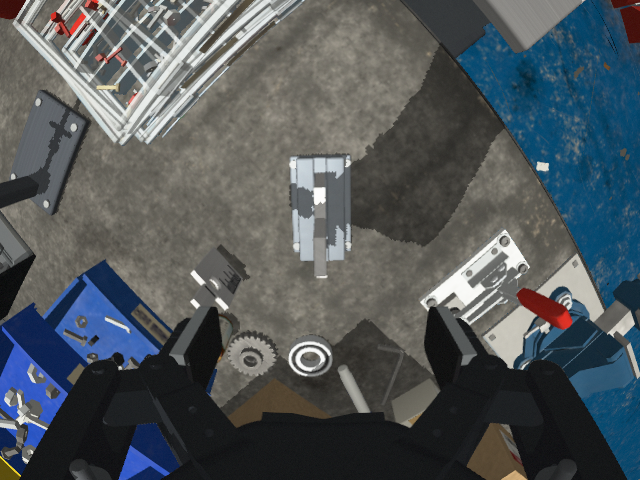

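The wrist view shows the gauge edge-on, centred between the fingers (tab top ~(320,275), finger midpoint ~321) and aligned, with nothing in the way. I'll go down and grip.

send_rows(translation=[[0,-0.0005,0.04],[0,-0.0005,0.07],[0,-0.0005,0.09],[0,-0.0005,0.104],[0,-0.0005,0.104],[0,-0.0005,0.104]], twist=[[0,0,0],[0,0,0],[0,0,0],[0,0,0],[0,0,0],[0,0,0]])

```text
time_s: 4.38
position: [0.4322, 0.1367, 0.1461]
eef_rot: [[-0.679, -0.734, -0.001], [-0.734, 0.679, -0.001], [0.001, 0.001, -1.0]]
ft_force: [0.2, -0.1, -0.2]
grip_width: 1.0
grasp_force: 0.0
```

send_rows(translation=[[0,0,0],[0,0,0],[0,0,0],[0,0,0],[0,0,0],[0,0,0],[0,0,0],[0,0,0]], twist=[[0,0,0],[0,0,0],[0,0,0],[0,0,0],[0,0,0],[0,0,0],[0,0,0],[0,0,0]], grip=-1, force=70)

```text
time_s: 5.05
position: [0.4329, 0.1377, 0.1467]
eef_rot: [[-0.677, -0.736, 0.001], [-0.736, 0.677, 0.0], [-0.001, -0.001, -1.0]]
ft_force: [0.9, -0.2, 2.8]
grip_width: 0.08
grasp_force: 68.8
```

send_rows(translation=[[0,0,-0.012],[0,0,-0.024],[0,0,-0.04],[0,0,-0.07],[0,0,-0.11],[0,0,-0.15],[0,0,-0.19],[0,0,-0.194]], twist=[[0,0,0],[0,0,0],[0,0,0],[0,0,0],[0,0,0],[0,0,0],[0,0,0],[0,0,0]])

```text
time_s: 5.72
position: [0.4346, 0.1383, 0.3467]
eef_rot: [[-0.677, -0.736, 0.008], [-0.736, 0.677, 0.003], [-0.008, -0.004, -1.0]]
ft_force: [1.2, 0.8, -3.0]
grip_width: 0.082
grasp_force: 68.7
```

Run:
```python
from h import *
s=arm.read_state(); p=s["position"]; R=s["eef_rot"]; print(p,s["ft_force"],s["grip_width"])
A=p.copy(); B=np.array([.523,-.165,.34]); y=227.3
for k in range(1,6):
    q=A+(B-A)*k/5; y-=124.5/5
    print(q.round(3),rel(p,R,q,Rdown(y))); p,R=q,Rdown(y)
```

```text
[0.43457138 0.13833617 0.34670516] [ 1.18776785  0.7576576  -2.9641842 ] 0.08172591750616909
[0.452 0.078 0.345] ([0.0327, -0.0541, 0.0013], [-0.005, 0.016, 0.833])
[0.47  0.017 0.344] ([0.0068, -0.0628, 0.0013], [0.0, 0.0, 0.83])
[ 0.488 -0.044  0.343] ([-0.0203, -0.0598, 0.0013], [0.0, 0.0, 0.83])
[ 0.505 -0.104  0.341] ([-0.0436, -0.0457, 0.0013], [0.0, 0.0, 0.83])
[ 0.523 -0.165  0.34 ] ([-0.0588, -0.0231, 0.0013], [0.0, 0.0, 0.83])
```

send_rows(translation=[[0.0327,-0.054,0],[0.0327,-0.054,0],[0.0327,-0.054,0],[0.0327,-0.054,0]], twist=[[0,0,0.2],[0,0,0.4],[0,0,0.62],[0,0,0.83]])

```text
time_s: 6.05
position: [0.4496, 0.0759, 0.3389]
eef_rot: [[-0.927, -0.376, -0.002], [-0.376, 0.927, -0.0], [0.002, 0.001, -1.0]]
ft_force: [-0.0, 0.3, -3.4]
grip_width: 0.076
grasp_force: 70.2
```

send_rows(translation=[[0.007,-0.063,0],[0.007,-0.063,0],[0.007,-0.063,0],[0.007,-0.063,0]], twist=[[0,0,0.2],[0,0,0.4],[0,0,0.62],[0,0,0.83]])

```text
time_s: 6.38
position: [0.4672, 0.015, 0.3386]
eef_rot: [[-0.999, 0.05, -0.003], [0.05, 0.999, -0.0], [0.003, -0.0, -1.0]]
ft_force: [-0.4, 0.2, -3.6]
grip_width: 0.084
grasp_force: 70.9
```

send_rows(translation=[[-0.02,-0.06,0],[-0.02,-0.06,0],[-0.02,-0.06,0],[-0.02,-0.06,0]], twist=[[0,0,0.2],[0,0,0.4],[0,0,0.62],[0,0,0.83]])

```text
time_s: 6.72
position: [0.4847, -0.0458, 0.3385]
eef_rot: [[-0.885, 0.466, -0.003], [0.466, 0.885, 0.0], [0.003, -0.001, -1.0]]
ft_force: [0.2, 1.3, -3.0]
grip_width: 0.076
grasp_force: 71.3
```

send_rows(translation=[[-0.0436,-0.0457,0],[-0.0436,-0.0457,0],[-0.0436,-0.0457,0],[-0.0436,-0.0457,0]], twist=[[0,0,0.2],[0,0,0.4],[0,0,0.62],[0,0,0.83]])

```text
time_s: 7.05
position: [0.5025, -0.1064, 0.3383]
eef_rot: [[-0.607, 0.795, -0.003], [0.795, 0.607, 0.001], [0.002, -0.002, -1.0]]
ft_force: [-0.7, -0.1, -3.8]
grip_width: 0.084
grasp_force: 71.1
```

send_rows(translation=[[-0.02,-0.008,0],[-0.04,-0.016,0],[-0.0588,-0.023,0],[-0.0588,-0.023,0],[-0.0588,-0.023,0],[-0.0588,-0.023,0]], twist=[[0,0,0.2],[0,0,0.4],[0,0,0.62],[0,0,0.83],[0,0,0.83],[0,0,0.83]])

```text
time_s: 7.55
position: [0.5202, -0.1657, 0.3389]
eef_rot: [[-0.226, 0.974, -0.002], [0.974, 0.226, 0.001], [0.002, -0.002, -1.0]]
ft_force: [-0.0, -0.4, -3.3]
grip_width: 0.082
grasp_force: 71.1
```

Run:
```python
from h import *
s=arm.read_state(); print(s["time_s"],s["position"],s["eef_rot"].round(4).tolist(),s["ft_force"],s["q"])
ims=[]
for c in ["scene","top"]:
    f=arm.grab_frame(c); np.savez(c+"2.npz",**f); X=pts(f)
    x,y,z=X[...,0],X[...,1],X[...,2]
    ex=np.array([np.cos(np.radians(12.8)),np.sin(np.radians(12.8))]); ey=np.array([-ex[1],ex[0]])
    m=(abs(x-.53)<.08)&(abs(y+.165)<.08)&(z>.18)&(z<.335)
    u=(X[...,:2]-s["position"][:2])@ex; v=(X[...,:2]-s["position"][:2])@ey
    mm=m&(abs(u)<.02); p=X[mm]; print(c,mm.sum())
    for lo,hi in((.195,.225),(.225,.26),(.26,.3)):
        q=mm&(z>lo)&(z<hi)
        if q.sum()>3: print(lo,q.sum(),np.percentile(u[q],[5,50,95]).round(4),np.percentile(v[q],[1,50,99]).round(4),z[q].min().round(4))
    if c=="scene":
        a,b=np.where(mm); print(a.min(),a.max(),b.min(),b.max()); im=f["pixels"][max(0,a.min()-60):a.max()+70,b.min()-50:b.max()+60]; cv2.imwrite("pics/v3.png",cv2.resize(im,None,fx=4,fy=4,interpolation=cv2.INTER_CUBIC)[:600,:800])
```

```text
7.55 [ 0.52018005 -0.16566823  0.33887466] [[-0.2259, 0.9741, -0.0025], [0.9742, 0.2259, 0.0012], [0.0017, -0.0022, -1.0]] [-0.00430958 -0.41362637 -3.27376676] [-1.76778328e+01  1.10642302e+01 -1.98213699e-01  7.88937986e+01
  2.11213213e-02  5.92668462e+01]
scene 760
0.195 118 [-0.0056 -0.0046  0.0018] [-0.0336  0.0205  0.0388] 0.2025
0.225 192 [-0.0055 -0.0047  0.0016] [-0.0346  0.0197  0.0395] 0.2251
0.26 243 [-0.0053 -0.0044  0.0018] [-0.0352  0.0205  0.0391] 0.2603
119 189 351 370
top 0
```

View pics/v3.png

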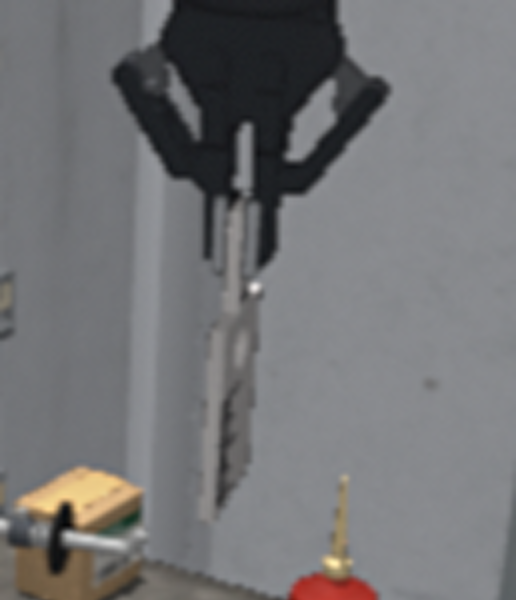

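The gauge is held vertical at crop (235,370), graduated face away from the post. The prong and disc are at lower left (65,535). Next I'll fit the prong's axis in the same clouds.

Run:
```python
from h import *
from scipy.optimize import least_squares
for c in ["scene","top","scene2"]:
    X=pts(np.load(c+".npz")).reshape(-1,3)
    m=(X[:,0]>.565)&(X[:,0]<.655)&(abs(X[:,1]+.143-(X[:,0]-.61)*.227)<.012)&(X[:,2]>.150)&(X[:,2]<.17)&~((X[:,0]>.596)&(X[:,0]<.63))
    p=X[m]
    def res(a,p=p):
        y0=a[0]+a[1]*(p[:,0]-.61); d=np.hypot((p[:,1]-y0)*np.cos(np.arctan(a[1])),p[:,2]-a[2]); return d-.004
    r=least_squares(res,[-.143,.227,.160],loss="soft_l1",f_scale=.001); print(c,m.sum(),r.x.round(4),np.degrees(np.arctan(r.x[1])).round(2),abs(r.fun).mean().round(4))
    r2=least_squares(lambda b:res([b[0],np.tan(np.radians(12.8)),.160]),[-.143],loss="soft_l1",f_scale=.001); print(" fixed",r2.x)
    # tip end
    t=(X[:,0]>.54)&(X[:,0]<.575)&(abs(X[:,1]+.155)<.012)&(X[:,2]>.150)&(X[:,2]<.18); q=X[t]; print(" tip",q[np.argsort(q[:,0])][:12].round(4).tolist())
    d=(X[:,0]>.59)&(X[:,0]<.62)&(abs(X[:,1]+.143)<.03)&((X[:,2]>.17)|(X[:,2]<.150))&(X[:,2]>.14)&(X[:,2]<.185); q=X[d]; n=q@[.975,.2216,0]; print(" disc n",np.percentile(n,[2,25,50,75,98]).round(4), q.mean(0).round(4))
X=pts(np.load("scene2.npz")).reshape(-1,3); g=np.array([.52018,-.16567]); ex=np.array([.9751,.2216]); ey=np.array([-.2216,.9751])
u=(X[:,:2]-g)@ex; v=(X[:,:2]-g)@ey; m=(abs(u)<.012)&(abs(v)<.05)&(X[:,2]>.2)&(X[:,2]<.30)
H=X[m]; 
e=m&(u>-.002)&(u<.003); print("side face v",np.percentile(v[e],[10,25,50,75,90]).round(4),e.sum())
f=m&(v<.03); print("front face u",np.percentile(u[f],[10,50,90]).round(4), np.polyfit(v[f],u[f],1))
# hole: front face absence
b=m&(u<-.002)&(X[:,2]>.26)&(X[:,2]<.305)
for z in np.arange(.265,.304,.004):
    k=b&(abs(X[:,2]-z)<.002); print(z.round(3),np.sort(v[k]).round(3).tolist())
```

```text
scene 99 [-0.1462  0.2379  0.1613] 13.38 0.0012
 fixed [-0.14589424]
 tip [[0.5581, -0.155, 0.169], [0.5587, -0.1557, 0.1732], [0.5591, -0.1524, 0.1722], [0.5593, -0.153, 0.1672], [0.5595, -0.1575, 0.1699], [0.5598, -0.1539, 0.169], [0.5608, -0.1551, 0.1752], [0.5608, -0.1595, 0.1733], [0.5614, -0.1564, 0.1721], [0.5617, -0.1529, 0.1712], [0.5621, -0.1536, 0.1685], [0.5621, -0.1497, 0.1678]]
 disc n [0.5536 0.5547 0.5554 0.556  0.5607] [ 0.6028 -0.1432  0.1675]
top 114 [-0.1479  0.2284  0.161 ] 12.87 0.0012
 fixed [-0.14778971]
 tip [[0.5572, -0.1596, 0.1738], [0.5579, -0.158, 0.1711], [0.5595, -0.1616, 0.1729], [0.5596, -0.1598, 0.1724], [0.5598, -0.158, 0.1713], [0.5603, -0.1563, 0.1694], [0.5609, -0.1576, 0.1746], [0.5611, -0.1596, 0.174], [0.5615, -0.1616, 0.1726], [0.5619, -0.1561, 0.1707], [0.5627, -0.1546, 0.1675], [0.5635, -0.1598, 0.1723]]
 disc n [0.5536 0.5546 0.5552 0.5568 0.5654] [ 0.604  -0.148   0.1722]
scene2 96 [-0.1457  0.2443  0.162 ] 13.73 0.0011
 fixed [-0.14565691]
 tip [[0.5572, -0.1532, 0.1724], [0.559, -0.1562, 0.1752], [0.5596, -0.1575, 0.1722], [0.5596, -0.
[... 996 characters left out ...]
, -0.029, -0.026, -0.016, -0.015, -0.012, -0.009, -0.008, 0.015, 0.017, 0.021, 0.022, 0.031, 0.031, 0.033, 0.035, 0.035, 0.036]
0.285 [-0.034, -0.029, -0.023, -0.019, -0.017, -0.014, -0.013, 0.019, 0.021, 0.023, 0.033, 0.034, 0.037, 0.037]
0.289 [-0.029, -0.021, -0.018, -0.013, -0.012, -0.008, -0.008, 0.009, 0.017, 0.017, 0.026, 0.029, 0.033, 0.034, 0.034, 0.037, 0.038]
0.293 [-0.037, -0.026, -0.026, -0.019, -0.018, -0.014, -0.011, 0.011, 0.012, 0.016, 0.027, 0.03, 0.032, 0.034, 0.034, 0.035]
0.297 [-0.038, -0.036, -0.025, -0.018, -0.01, -0.003, -0.002, 0.001, 0.004, 0.008, 0.013, 0.021, 0.023, 0.027, 0.03, 0.034, 0.035, 0.037]
0.301 [-0.024, -0.005, 0.005, 0.015, 0.021, 0.026, 0.034, 0.036]
```

send_rows(translation=[[-0.0024,0.0195,0],[-0.0024,0.0195,0.03],[-0.0024,0.0195,0.06],[-0.0024,0.0195,0.09],[-0.0024,0.0195,0.11],[-0.0024,0.0195,0.1176],[-0.0024,0.0195,0.1176],[-0.0024,0.0195,0.1176]], twist=[[0,0,0],[0,0,0],[0,0,0],[0,0,0],[0,0,0],[0,0,0],[0,0,0],[0,0,0]])

```text
time_s: 8.32
position: [0.5406, -0.1636, 0.2235]
eef_rot: [[-0.224, 0.974, 0.0], [0.974, 0.224, -0.0], [-0.0, 0.0, -1.0]]
ft_force: [0.1, -0.5, -3.2]
grip_width: 0.081
grasp_force: 71.1
```

Run:
```python
from h import *
s=arm.read_state(); print(s["time_s"],s["position"],s["eef_rot"].round(4).tolist(),s["ft_force"])
f=arm.grab_frame("wrist"); w=f["pixels"]
f=arm.grab_frame("scene"); np.savez("scene3.npz",**f); im=f["pixels"][160:270,270:400]
cv2.imwrite("pics/v4.png",np.hstack([cv2.resize(im,None,fx=5,fy=5,interpolation=cv2.INTER_CUBIC)]))
cv2.imwrite("pics/w4.png",w)
```

```text
8.3167 [ 0.54058935 -0.16359432  0.22345349] [[-0.2245, 0.9745, 0.0004], [0.9745, 0.2245, -0.0001], [-0.0002, 0.0004, -1.0]] [ 0.11836173 -0.47030915 -3.24690458]
```

View pics/v4.png

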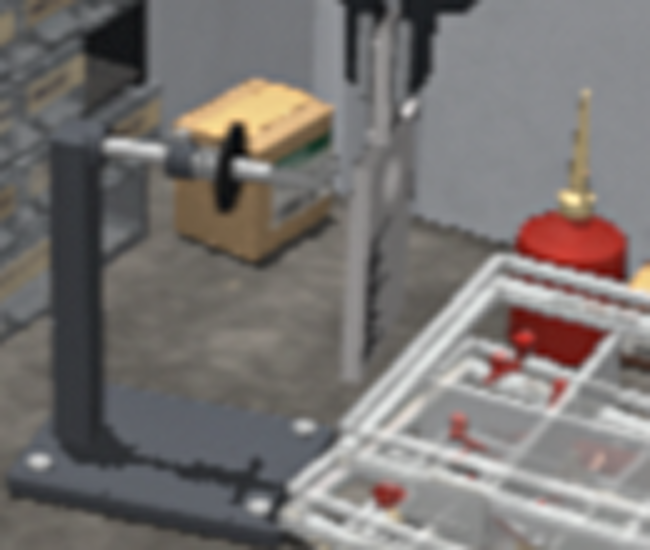

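View pics/w4.png

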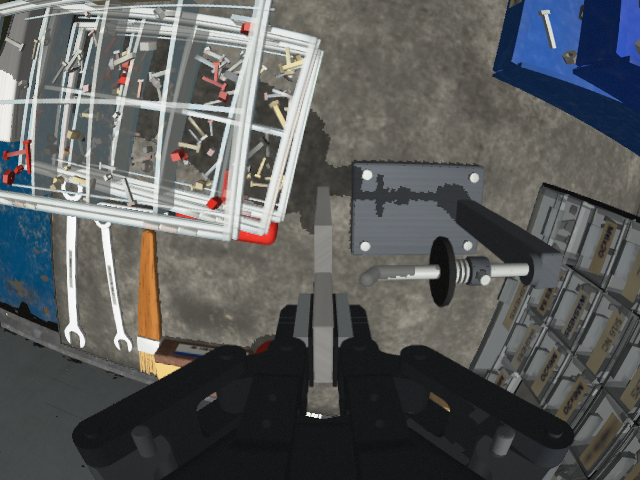

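The scene view shows the gauge hanging square in front of the tip, hole at crop ~(390,170) and tip at ~(335,180). The wrist view shows the prong at right angles to the plate, from (370,278) to (530,270). Next I'll measure the lateral and height offset between them with the wrist depth.

```bash
cat >> h.py <<'E'
def wpts(f):
    z=f["range_z"]; K=f["camera_matrix"]; v,u=np.mgrid[:480,:640]; a=u-K[0,2]; b=v-K[1,2]; r=np.hypot(a,b)+1e-9
    t=np.tan(r/K[0,0]); P=np.stack([a/r*t*z,b/r*t*z,z],-1); return P@f["T"][:3,:3].T+f["T"][:3,3]
E
python3 - <<'E'
from h import *
from scipy.optimize import least_squares
s=arm.read_state(); g=s["position"]; print(g,s["ft_force"])
f=arm.grab_frame("wrist"); np.savez("w4.npz",**f)
ex=np.array([.9744,.2250]); ey=np.array([-.2250,.9744])
for n,X in(("wrist",wpts(f)),("scene",pts(np.load("scene3.npz")))):
    X=X.reshape(-1,3); u=(X[:,:2]-g[:2])@ex; v=(X[:,:2]-g[:2])@ey; z=X[:,2]
    m=(u>.03)&(u<.14)&(abs(v)<.012)&(z>.15)&(z<.172)&~((u>.055)&(u<.1)); 
    def res(a): return np.hypot(v[m]-a[0]-a[1]*(u[m]-.04),z[m]-a[2])-.004
    r=least_squares(res,[0,0,.16],loss="soft_l1",f_scale=.001); print(n,m.sum(),"prong v,slope,z",r.x.round(4),abs(r.fun).mean())
    t=(u>.010)&(u<.032)&(abs(v)<.015)&(z>.15)&(z<.18); print(" tip v med",np.median(v[t]).round(4) if t.any() else 0,t.sum(),"umin",np.percentile(u[t],[1,5]).round(4),"z",np.percentile(z[t],[2,98]).round(4))
    d=(u>.04)&(u<.1)&(abs(v)<.021)&(z>.168)&(z<.19); print(" disc u",np.percentile(u[d],[1,10,50,90]).round(4),"v",np.percentile(v[d],[2,98]).round(4),z[d].max())
    p=(abs(u)<.01)&(abs(v)<.05)&(z>.08)&(z<.24)
    for lo,hi in((.09,.14),(.14,.184),(.185,.192),(.192,.21),(.21,.236),(.236,.25)):
        q=(abs(u)<.008)&(abs(v)<.05)&(z>lo)&(z<hi)
        if q.sum()>5: print("  gauge",lo,q.sum(),"v",np.percentile(v[q],[1,5,50,95,99]).round(4),"u",np.percentile(u[q],[5,50,95]).round(4),"zmax",np.percentile(z[q],98).round(4))
E
```

```text
[ 0.54153979 -0.16402806  0.22464972] [-0.34101613  0.75002968 -3.54470007]
wrist 2184 prong v,slope,z [-0.0005  0.0268  0.1624] 0.0027014833877625675
 tip v med 0.0019 392 umin [0.0178 0.0186] z [0.1604 0.1742]
 disc u [0.063  0.0633 0.0649 0.0866] v [-0.0144  0.0177] 0.1817962989024094
  gauge 0.09 202 v [0.031  0.0336 0.034  0.0345 0.0346] u [-0.0036  0.      0.0036] zmax 0.1398
  gauge 0.14 314 v [0.0332 0.0334 0.0337 0.034  0.0341] u [-0.0039 -0.0001  0.0035] zmax 0.1831
  gauge 0.185 915 v [0.0109 0.0117 0.0227 0.0334 0.0338] u [-0.0042 -0.0002  0.0035] zmax 0.1908
  gauge 0.192 331 v [0.008  0.0104 0.0115 0.012  0.0121] u [-0.0042 -0.0006  0.0032] zmax 0.2097
  gauge 0.21 1330 v [0.0098 0.01   0.0108 0.0117 0.0119] u [-0.0072  0.0001  0.0072] zmax 0.2357
  gauge 0.236 2221 v [-0.0133 -0.0111  0.004   0.0112  0.0117] u [-0.0062 -0.0003  0.0061] zmax 0.2492
scene 144 prong v,slope,z [ 0.0059 -0.0151  0.1634] 0.0022873598503031795
 tip v med 0.0041 30 umin [0.0182 0.019 ] z [0.1601 0.1735]
 disc u [0.0615 0.0629 0.0649 0.088 ] v [-0.0132  0.0168] 0.18263261120521407
  gauge 0.09 240 v [-0.0338 -0.0277  0.0187  0.0376  0.0385] u [-0.0054 -0.0045  0.002 ] zmax 0.1386
  gauge 0.14 232 v [-0.0344 -0.0292  0.0177  0.0368  0.038 ] u [-0.0056 -0.0044  0.0018] zmax 0.1833
  gauge 0.185 52 v [-0.0337 -0.0272  0.0166  0.0351  0.0377] u [-0.0055 -0.0035  0.0022] zmax 0.191
  gauge 0.192 50 v [-0.0063 -0.0037  0.0119  0.0153  0.0159] u [-0.0057 -0.0026  0.0029] zmax 0.2094
  gauge 0.21 96 v [0.0084 0.0095 0.0126 0.0155 0.0168] u [-0.0071 -0.0001  0.0072] zmax 0.2355
  gauge 0.236 54 v [-0.0117 -0.009   0.0096  0.0134  0.0148] u [-0.0064  0.0028  0.0069] zmax 0.249
```

Run:
```python
from h import *
from scipy.optimize import least_squares
g=np.array([.54154,-.16403,.22465])
ex=np.array([.9744,.2250]); ey=np.array([-.2250,.9744])
for n,X in(("wrist",wpts(np.load("w4.npz"))),("scene",pts(np.load("scene3.npz"))),("top",pts(np.load("top.npz")))):
    X=X.reshape(-1,3); u=(X[:,:2]-g[:2])@ex; v=(X[:,:2]-g[:2])@ey; z=X[:,2]
    b=(abs(v)<.012)&(z>.15)&(z<.168)
    for lo,hi in((.032,.045),(.045,.058),(.115,.125)):
        m=b&(u>lo)&(u<hi)
        if m.sum()<5: continue
        r=least_squares(lambda a:np.hypot(v[m]-a[0],z[m]-a[1])-.004,[0.001,.16],loss="soft_l1",f_scale=.0005); print(n,lo,m.sum(),"v,z",r.x.round(4),abs(r.fun).mean().round(4),"vrange",np.percentile(v[m],[2,98]).round(4),"ztop",np.percentile(z[m],97).round(4))
    t=(u>.012)&(u<.03)&(abs(v)<.015)&(z>.166)&(z<.18); print(" uptip v",np.percentile(v[t],[2,50,98]).round(4),"ztop",np.percentile(z[t],95).round(4))
    q=(abs(u)<.004)&(v>.015)&(v<.032)&(z>.17)&(z<.2)
    if q.any(): print(" shoulder z",np.percentile(z[q],[25,50,75]).round(4),q.sum())
    q=(abs(u)<.003)&(abs(v)<.01)&(z>.22)&(z<.25); 
    if q.any(): print(" tabtop z",np.percentile(z[q],[25,50,75]).round(4),q.sum())
s=arm.read_state(); print(s["position"])
```

```text
wrist 0.032 337 v,z [1.000e-04 1.609e-01] 0.0004 vrange [-0.0034  0.0043] ztop 0.1657
wrist 0.045 318 v,z [-0.      0.1608] 0.0004 vrange [-0.0027  0.0042] ztop 0.1655
wrist 0.115 417 v,z [0.0011 0.1613] 0.0028 vrange [-0.0086  0.01  ] ztop 0.1675
 uptip v [-0.0027  0.0015  0.0039] ztop 0.1741
 shoulder z [0.1885 0.1889 0.1893] 594
 tabtop z [0.2384 0.2388 0.2391] 756
scene 0.032 24 v,z [0.0023 0.1613] 0.0013 vrange [-0.0001  0.0097] ztop 0.1658
scene 0.045 22 v,z [0.0012 0.1604] 0.0012 vrange [-0.0013  0.0084] ztop 0.1655
scene 0.115 26 v,z [0.0043 0.1604] 0.0024 vrange [-0.0055  0.0107] ztop 0.1668
 uptip v [-0.0021  0.0032  0.0079] ztop 0.1734
 shoulder z [0.1876 0.1883 0.1892] 13
 tabtop z [0.2374 0.2381 0.2391] 15
top 0.032 29 v,z [0.0007 0.1602] 0.0013 vrange [-0.0029  0.0048] ztop 0.1666
top 0.045 28 v,z [0.0005 0.1607] 0.0013 vrange [-0.0033  0.0043] ztop 0.1663
top 0.115 38 v,z [0.0011 0.1617] 0.0029 vrange [-0.009   0.0107] ztop 0.1673
 uptip v [-0.0028  0.0009  0.0041] ztop 0.1741
[ 0.54157349 -0.16411656  0.22468917]
```

send_rows(translation=[[0.001,0,0.0035],[0.001,0,0.0035],[0.001,0,0.0035],[0.001,0,0.0035],[0.001,0,0.0035]], twist=[[0,0,0],[0,0,0],[0,0,0],[0,0,0],[0,0,0]])

```text
time_s: 8.88
position: [0.5402, -0.1629, 0.2194]
eef_rot: [[-0.223, 0.975, 0.0], [0.975, 0.223, -0.0], [-0.0, 0.0, -1.0]]
ft_force: [-1.2, 0.7, -3.1]
grip_width: 0.082
grasp_force: 71.1
```

```bash
cat > chk.py <<'E'
from h import *
from scipy.optimize import least_squares
s=arm.read_state(); g=s["position"]; print(s["time_s"],g.round(4),s["ft_force"].round(2),s["eef_rot"][:,1].round(4))
f=arm.grab_frame("wrist"); X=wpts(f).reshape(-1,3)
ex=np.array([.9744,.2250]); ey=np.array([-.2250,.9744]); o=np.array([.54154,-.16403])
u=(X[:,:2]-o)@ex; v=(X[:,:2]-o)@ey; z=X[:,2]; U=(g[:2]-o)@ex; V=(g[:2]-o)@ey
m=(abs(v)<.012)&(z>.15)&(z<.168)&(u>max(.032,U+.006))&(u<.058)
if m.sum()>20:
    r=least_squares(lambda a:np.hypot(v[m]-a[0],z[m]-a[1])-.004,[0.001,.16],loss="soft_l1",f_scale=.0005); print("prong v,z",r.x.round(4),m.sum())
q=(abs(u-U)<.004)&(v>.015)&(v<.032)&(z>.16)&(z<.2); print("hole z",(np.median(z[q])-.02).round(4),q.sum())
q=(abs(u-U)<.003)&(v>.02)&(v<.045)&(z>.09)&(z<np.median(z[q])-.008); print("gauge v",(np.median(v[q])-.035).round(4),q.sum(),"U,V",U.round(4),V.round(4))
q=(abs(u-U)<.006)&(v>.015)&(v<.04)&(z>.16)&(z<.2); print("gauge u", np.percentile(u[q],[2,50,98]).round(4))
d=(u>U+.008)&(u<.1)&(abs(v)<.021)&(z>.168)&(z<.19); print("disc u",np.percentile(u[d],[1,10]).round(4) if d.any() else 0)
E
python3 chk.py
```

```text
8.8833 [ 0.5402 -0.1629  0.2194] [-1.15  0.68 -3.06] [9.748e-01 2.232e-01 2.000e-04]
prong v,z [1.000e-04 1.608e-01] 676
hole z 0.1636 590
gauge v 0.0003 351 U,V -0.0011 0.0014
gauge u [-0.0054 -0.0017  0.0024]
disc u [0.0185 0.0227]
```

send_rows(translation=[[0,0,-0.001],[0,0,-0.001],[0,0,-0.001],[0,0,-0.001],[0,0,-0.001],[0,0,-0.001]], twist=[[0,0,0],[0,0,0],[0,0,0],[0,0,0],[0,0,0],[0,0,0]])

```text
time_s: 9.43
position: [0.5401, -0.1629, 0.2202]
eef_rot: [[-0.223, 0.975, -0.0], [0.975, 0.223, 0.0], [0.0, -0.0, -1.0]]
ft_force: [-0.2, 0.7, -3.6]
grip_width: 0.086
grasp_force: 71.1
```

```bash
python3 chk.py
```

```text
9.4333 [ 0.5401 -0.1629  0.2202] [-0.24  0.69 -3.62] [ 9.748e-01  2.232e-01 -1.000e-04]
prong v,z [1.000e-04 1.608e-01] 698
hole z 0.1644 594
gauge v 0.0004 349 U,V -0.0011 0.0014
gauge u [-0.0055 -0.0014  0.0023]
disc u [0.0186 0.0226]
```

send_rows(translation=[[0,0,-0.001],[0,0.004,-0.001],[0,0.008,-0.001],[0,0.011,-0.001],[0,0.014,-0.001],[0,0.017,-0.001],[0,0.02,-0.001],[0,0.02,-0.001]], twist=[[0,0,0],[0,0,0],[0,0,0],[0,0,0],[0,0,0],[0,0,0],[0,0,0],[0,0,0]])

```text
time_s: 10.15
position: [0.5603, -0.1583, 0.2211]
eef_rot: [[-0.224, 0.975, 0.0], [0.975, 0.224, 0.0], [-0.0, 0.0, -1.0]]
ft_force: [0.0, -0.2, -3.2]
grip_width: 0.079
grasp_force: 71.2
```

```bash
python3 chk.py
```

```text
10.15 [ 0.5603 -0.1583  0.2211] [ 0.03 -0.23 -3.21] [9.747e-01 2.236e-01 3.000e-04]
prong v,z [0.     0.1609] 688
hole z 0.1653 596
gauge v 0.0004 353 U,V 0.0196 0.0014
gauge u [0.0153 0.0194 0.023 ]
disc u [0.0631 0.0634]
```

Threading cleanly with no contact force. I'll go on past the turned-up end.

send_rows(translation=[[0,0.004,0],[0,0.008,0],[0,0.012,0],[0,0.015,0],[0,0.018,0],[0,0.018,0],[0,0.018,0]], twist=[[0,0,0],[0,0,0],[0,0,0],[0,0,0],[0,0,0],[0,0,0],[0,0,0]])

```text
time_s: 10.78
position: [0.5773, -0.1544, 0.2211]
eef_rot: [[-0.223, 0.975, -0.0], [0.975, 0.223, 0.0], [0.0, -0.0, -1.0]]
ft_force: [-1.5, 0.2, -3.5]
grip_width: 0.083
grasp_force: 71.2
```

```bash
python3 chk.py
```

```text
10.7833 [ 0.5773 -0.1544  0.2211] [-1.47  0.23 -3.47] [ 9.747e-01  2.234e-01 -2.000e-04]
prong v,z [0.    0.161] 398
hole z 0.1654 594
gauge v 0.0004 352 U,V 0.037 0.0014
gauge u [0.0327 0.0368 0.0404]
disc u [0.0632 0.0635]
```

send_rows(translation=[[0,0,0.003],[0,0,0.006],[0,0,0.009],[0,0,0.0105],[0,0,0.0105],[0,0,0.0105]], twist=[[0,0,0],[0,0,0],[0,0,0],[0,0,0],[0,0,0],[0,0,0]])

```text
time_s: 11.33
position: [0.577, -0.1544, 0.2105]
eef_rot: [[-0.223, 0.975, -0.0], [0.975, 0.223, 0.0], [0.0, -0.0, -1.0]]
ft_force: [0.6, 0.1, -3.3]
grip_width: 0.087
grasp_force: 71.2
```

send_rows(translation=[[0,0.004,0],[0,0.008,0],[0,0.011,0],[0,0.014,0],[0,0.016,0],[0,0.018,0],[0,0.018,0],[0,0.018,0]], twist=[[0,0,0],[0,0,0],[0,0,0],[0,0,0],[0,0,0],[0,0,0],[0,0,0],[0,0,0]])

```text
time_s: 12.0
position: [0.5947, -0.1504, 0.2106]
eef_rot: [[-0.223, 0.975, -0.0], [0.975, 0.223, -0.0], [0.0, -0.0, -1.0]]
ft_force: [-0.7, -0.6, -4.3]
grip_width: 0.083
grasp_force: 71.2
```

```bash
python3 chk.py
```

```text
12.0 [ 0.5947 -0.1504  0.2106] [-0.67 -0.62 -4.26] [ 9.747e-01  2.233e-01 -2.000e-04]
hole z 0.1548 594
gauge v 0.0003 320 U,V 0.0549 0.0014
gauge u [0.0506 0.0547 0.0584]
disc u [0.0635 0.0641]
```

send_rows(translation=[[0,0.002,0],[0,0.004,0],[0,0.004,0],[0,0.004,0],[0,0.004,0]], twist=[[0,0,0],[0,0,0],[0,0,0],[0,0,0],[0,0,0]])

```text
time_s: 12.47
position: [0.5986, -0.1495, 0.2107]
eef_rot: [[-0.223, 0.975, -0.0], [0.975, 0.223, -0.0], [0.0, -0.0, -1.0]]
ft_force: [-0.3, -0.2, -3.6]
grip_width: 0.088
grasp_force: 71.2
```

send_rows(translation=[[0,0.001,0],[0,0.002,0],[0,0.002,0],[0,0.002,0],[0,0.002,0]], twist=[[0,0,0],[0,0,0],[0,0,0],[0,0,0],[0,0,0]])

```text
time_s: 12.88
position: [0.6004, -0.1491, 0.2107]
eef_rot: [[-0.223, 0.975, -0.0], [0.975, 0.223, -0.0], [-0.0, -0.0, -1.0]]
ft_force: [-0.8, -1.0, -2.6]
grip_width: 0.08
grasp_force: 71.3
```

send_rows(translation=[[0,0.001,0],[0,0.002,0],[0,0.002,0],[0,0.002,0]], twist=[[0,0,0],[0,0,0],[0,0,0],[0,0,0]])

```text
time_s: 13.22
position: [0.6021, -0.1487, 0.2106]
eef_rot: [[-0.223, 0.975, -0.001], [0.975, 0.223, -0.0], [0.0, -0.001, -1.0]]
ft_force: [-4.4, 0.4, -2.9]
grip_width: 0.083
grasp_force: 71.4
```

send_rows(translation=[[0,0.001,0],[0,0.001,0],[0,0.001,0],[0,0.001,0]], twist=[[0,0,0],[0,0,0],[0,0,0],[0,0,0]])

```text
time_s: 13.55
position: [0.6031, -0.1485, 0.2106]
eef_rot: [[-0.223, 0.975, -0.001], [0.975, 0.223, -0.0], [0.0, -0.001, -1.0]]
ft_force: [-5.2, -1.0, -1.2]
grip_width: 0.083
grasp_force: 71.5
```

send_rows(translation=[[0,0.001,0],[0,0.001,0],[0,0.001,0],[0,0.001,0]], twist=[[0,0,0],[0,0,0],[0,0,0],[0,0,0]])

```text
time_s: 13.88
position: [0.6037, -0.1483, 0.2106]
eef_rot: [[-0.223, 0.975, -0.001], [0.975, 0.223, -0.0], [0.0, -0.001, -1.0]]
ft_force: [-6.4, -1.4, -0.7]
grip_width: 0.082
grasp_force: 71.6
```

send_rows(translation=[[0,0,0],[0,0,0],[0,0,0],[0,0,0],[0,0,0]], twist=[[0,0,0],[0,0,0],[0,0,0],[0,0,0],[0,0,0]])

```text
time_s: 14.3
position: [0.6037, -0.1483, 0.2106]
eef_rot: [[-0.223, 0.975, -0.001], [0.975, 0.223, -0.0], [0.0, -0.001, -1.0]]
ft_force: [-7.5, -0.7, -0.8]
grip_width: 0.083
grasp_force: 71.6
```

```bash
python3 chk.py
```

```text
14.3 [ 0.6037 -0.1483  0.2106] [-7.54 -0.74 -0.76] [ 0.9748  0.2231 -0.0014]
hole z 0.1548 606
gauge v 0.0003 325 U,V 0.0642 0.0014
gauge u [0.0598 0.0639 0.0697]
disc u [0.0732 0.0816]
```

send_rows(translation=[[0,-0.001,0],[0,-0.002,0],[0,-0.003,0],[0,-0.004,0],[0,-0.004,0],[0,-0.004,0],[0,-0.004,0]], twist=[[0,0,0],[0,0,0],[0,0,0],[0,0,0],[0,0,0],[0,0,0],[0,0,0]])

```text
time_s: 14.93
position: [0.6008, -0.149, 0.2106]
eef_rot: [[-0.223, 0.975, 0.0], [0.975, 0.223, 0.0], [0.0, 0.0, -1.0]]
ft_force: [-1.7, 0.2, -4.3]
grip_width: 0.084
grasp_force: 71.1
```

send_rows(translation=[[0,0,0.0007],[0,0,0.0007],[0,0,0.0007],[0,0,0.0007],[0,0,0.0007]], twist=[[0,0,0],[0,0,0],[0,0,0],[0,0,0],[0,0,0]])

```text
time_s: 15.35
position: [0.6007, -0.149, 0.2101]
eef_rot: [[-0.223, 0.975, 0.0], [0.975, 0.223, 0.0], [-0.0, 0.0, -1.0]]
ft_force: [-0.7, -0.6, -3.6]
grip_width: 0.083
grasp_force: 71.3
```

```bash
python3 chk.py
```

```text
15.35 [ 0.6007 -0.149   0.2101] [-0.72 -0.55 -3.6 ] [9.748e-01 2.233e-01 3.000e-04]
hole z 0.1543 605
gauge v 0.0002 323 U,V 0.061 0.0013
gauge u [0.0567 0.0608 0.0665]
disc u [0.0701 0.0819]
```

send_rows(translation=[[0,0,0.0006],[0,0,0.0006],[0,0,0.0006],[0,0,0.0006]], twist=[[0,0,0],[0,0,0],[0,0,0],[0,0,0]])

```text
time_s: 15.73
position: [0.6007, -0.1491, 0.2096]
eef_rot: [[-0.223, 0.975, 0.0], [0.975, 0.223, -0.0], [-0.0, 0.0, -1.0]]
ft_force: [-2.2, 0.3, -1.5]
grip_width: 0.08
grasp_force: 71.7
```

send_rows(translation=[[0,0,0.0005],[0,0,0.0005],[0,0,0.0005],[0,0,0.0005]], twist=[[0,0,0],[0,0,0],[0,0,0],[0,0,0]])

```text
time_s: 16.07
position: [0.6008, -0.1491, 0.2095]
eef_rot: [[-0.223, 0.975, 0.001], [0.975, 0.223, -0.0], [-0.0, 0.001, -1.0]]
ft_force: [-4.0, -0.1, 4.5]
grip_width: 0.081
grasp_force: 72.4
```

send_rows(translation=[[0,0,-0.0006],[0,0,-0.0006],[0,0,-0.0006],[0,0,-0.0006]], twist=[[0,0,0],[0,0,0],[0,0,0],[0,0,0]], force=20)

```text
time_s: 16.4
position: [0.6007, -0.1491, 0.2096]
eef_rot: [[-0.223, 0.975, 0.0], [0.975, 0.223, -0.0], [-0.0, 0.0, -1.0]]
ft_force: [-1.6, 0.3, 2.5]
grip_width: 0.08
grasp_force: 72.0
```

send_rows(translation=[[0,0,-0.0003],[0,0,-0.0003],[0,0,-0.0003]], twist=[[0,0,0],[0,0,0],[0,0,0]])

```text
time_s: 16.65
position: [0.6007, -0.149, 0.2096]
eef_rot: [[-0.223, 0.975, 0.0], [0.975, 0.223, -0.0], [-0.0, 0.0, -1.0]]
ft_force: [-0.1, 0.8, -0.7]
grip_width: 0.082
grasp_force: 71.7
```

send_rows(translation=[[0,0,0],[0,0,0],[0,0,0],[0,0,0],[0,0,0],[0,0,0]], twist=[[0,0,0],[0,0,0],[0,0,0],[0,0,0],[0,0,0],[0,0,0]], grip=-0.5)

```text
time_s: 17.15
position: [0.6007, -0.149, 0.2099]
eef_rot: [[-0.223, 0.975, 0.0], [0.975, 0.223, -0.0], [-0.0, 0.0, -1.0]]
ft_force: [0.2, -0.2, 0.3]
grip_width: 0.252
grasp_force: 0.0
```

```bash
python3 chk.py
python3 - <<'E'
from h import *
cv2.imwrite("pics/w5.png",arm.grab_frame("wrist")["pixels"][100:480,120:560])
E
```

```text
17.15 [ 0.6007 -0.149   0.2099] [ 0.2  -0.21  0.26] [9.748e-01 2.233e-01 2.000e-04]
hole z 0.1538 582
gauge v 0.0002 318 U,V 0.061 0.0013
gauge u [0.0563 0.0608 0.0665]
disc u [0.0701 0.08  ]
```

View pics/w5.png

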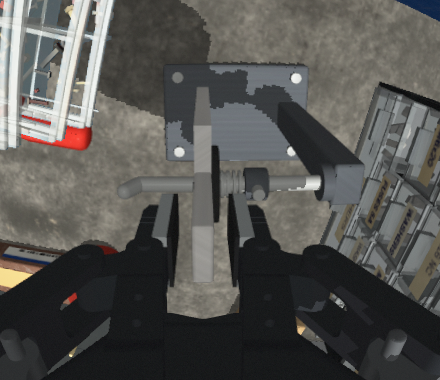

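The gauge hangs on the prong against the black disc (~(213,180)), and both fingers are clear of the tab. I'll go straight up.

send_rows(translation=[[0,0,-0.01],[0,0,-0.02],[0,0,-0.035],[0,0,-0.055],[0,0,-0.08],[0,0,-0.11],[0,0,-0.13],[0,0,-0.13]], twist=[[0,0,0],[0,0,0],[0,0,0],[0,0,0],[0,0,0],[0,0,0],[0,0,0],[0,0,0]])

```text
time_s: 17.92
position: [0.6025, -0.1495, 0.3464]
eef_rot: [[-0.223, 0.975, 0.009], [0.975, 0.223, -0.002], [-0.004, 0.008, -1.0]]
ft_force: [0.5, 0.1, 1.3]
grip_width: 0.25
grasp_force: 0.0
```

send_rows(translation=[[0,0,0],[0,0,0],[0,0,0],[0,0,0],[0,0,0],[0,0,0],[0,0,0],[0,0,0]], twist=[[0,0,0],[0,0,0],[0,0,0],[0,0,0],[0,0,0],[0,0,0],[0,0,0],[0,0,0]])

```text
time_s: 18.58
position: [0.6005, -0.149, 0.3396]
eef_rot: [[-0.223, 0.975, -0.0], [0.975, 0.223, 0.0], [0.0, -0.0, -1.0]]
ft_force: [-0.4, -0.1, 0.3]
grip_width: 0.248
grasp_force: 0.0
```

Run:
```python
from h import *
s=arm.read_state(); print(s["time_s"],s["position"],s["ft_force"])
ex=np.array([.9744,.2250]); ey=np.array([-.2250,.9744]); o=np.array([.54154,-.16403])
f=arm.grab_frame("scene"); 
cv2.imwrite("pics/v6.png",cv2.resize(f["pixels"][150:270,260:400],None,fx=5,fy=5,interpolation=cv2.INTER_CUBIC))
for n,X in (("s",pts(f)),("w",wpts(arm.grab_frame("wrist")))):
    X=X.reshape(-1,3); u=(X[:,:2]-o)@ex; v=(X[:,:2]-o)@ey; z=X[:,2]
    for lo,hi in((.08,.11),(.11,.14),(.14,.17),(.175,.22),(.22,.23)):
        m=(abs(u-.061)<.012)&(abs(v)<.045)&(z>lo)&(z<hi)&((abs(v)>.021)|(z<.14)|(z>.183))
        if m.sum()>5: print(n,lo,m.sum(),"u",np.percentile(u[m],[5,50,95]).round(4),"v",np.percentile(v[m],[2,50,98]).round(4))
```

```text
18.5833 [ 0.60048879 -0.14901216  0.33957059] [-0.40806649 -0.08194403  0.32879158]
s 0.08 163 u [0.0551 0.0562 0.0629] v [-0.0311  0.0146  0.0395]
s 0.11 166 u [0.0552 0.0563 0.0624] v [-0.0288  0.0188  0.038 ]
s 0.14 86 u [0.0551 0.0566 0.0622] v [-0.0337  0.0342  0.0396]
s 0.175 110 u [0.0555 0.057  0.0622] v [-0.0113  0.0109  0.0167]
s 0.22 29 u [0.0555 0.0592 0.0631] v [-0.01    0.0019  0.0163]
w 0.08 32 u [0.0566 0.0601 0.064 ] v [0.0352 0.0354 0.0356]
w 0.11 39 u [0.0561 0.0606 0.0642] v [0.0321 0.0354 0.0356]
w 0.14 57 u [0.057  0.0606 0.064 ] v [0.0344 0.0347 0.0355]
w 0.175 157 u [0.0571 0.0606 0.0641] v [0.0114 0.0125 0.0303]
w 0.22 395 u [0.0572 0.0606 0.064 ] v [-0.0122  0.0004  0.0122]
```

View pics/v6.png

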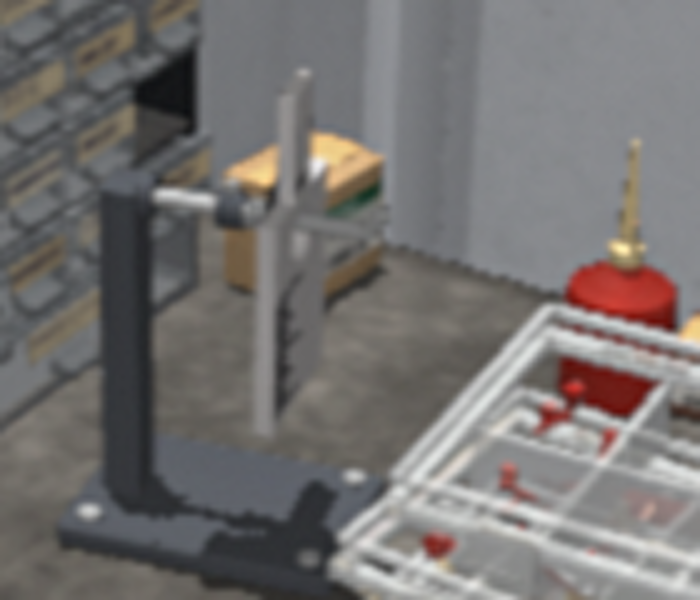

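The gauge hangs plumb at crop (290,270), graduations outward, its back face touching the disc, and the arm is well clear above. I'm handing in.

```bash
python3 -c "
from bench import arm
print(arm.sign_off())"
```

```text
the job is handed in; nothing more can be done
None
```

The job is handed in, with no verdict returned: the gauge hangs plumb on the hook, graduated face outward and touching the buffer after a hold at about 7 N, and the arm is clear (about 19 s used).

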